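# Shut the candle mould and hold the clamp bolt while its nut is run up

## Task

Swing the hinged upper half of the candle mould fully shut, so that its tab drops behind the rim of the blue bracket. Then reach down into the narrow gap behind the bracket, grip the hex head of the clamp bolt, which is turning idly with its nut, and hold it from turning until the running nut driver has pulled the nut up tight and stalled (about six seconds). Finish still gripping the stationary head, without letting go, and leave the other things on the bench where they are.

Things in the scene. Friction and masses are not known exactly. Their poses are not given: they have to be found in the camera images.
- clamp_frame: Clamp fixture, screwed to the bench: dark base plate, blue bracket along the front, blue rail along the back, two-part aluminium candle mould between them at the left, orange nut driver in front at the right. Origin mid-fixture at bench level; x points from bracket to rail (away from the robot), y left along the bracket, z up. The mould fills x -30 to 30, y 10 to 150 mm; shut, its top is at z 86.
- bracket_rim (a point): Middle of the top of the blue front bracket, on its rim: x -49, y 0, z 92 mm in the fixture's frame. The upright bracket is 8 mm thick there and 290 mm long (y -145 to 145). A steel clamp bar lies close behind it, its rear face at x -30 mm. With the mould shut, nothing of the fixture is higher than this rim.
- gap_mouth (a point): Middle of the mouth of the gap behind the bracket, straight above the bolt head: x 2, y -80, z 92 mm in the fixture's frame. The gap is 64 mm wide along x (clamp bar's rear face at x -30 to rear rail's front face at x 34), open along y from -145 to 10 mm (where the mould begins), its floor at z 12 mm; the rail's top there is at z 82.
- mould_top (a joint): Hinge of the upper mould half, along the mould's rear edge (rad): 0 shut, tab down behind the bracket's rim; opens upward and away from the robot to 1.9; starts between 1.2 and 1.75. The hinge is stiff: the half stays put above about 1.0 and below that sinks shut slowly by its own weight. A few newtons at the free edge push it over.
- mould_hinge (a point): Middle of the mould's hinge axis, fixed on the fixture at x 35.5, y 80, z 60 mm of its frame; the axis is the fixture's y.
- mould_top_edge (a point): Middle of the free edge of the upper mould half, on its outer face (its top when shut): in the half's own frame 65.5 mm from the hinge axis along -x and 26 mm along z. The half is a block 60 x 140 x 26 mm, 0.4 kg, its length along y. z of this frame is the outer face's outward normal: open, it looks away from the robot, and the half is pushed over from that side.
- bolt_head_centre (a point): Centre of the bolt's steel hex head, at x -11, y -80, z 66 mm of the fixture's frame, hidden behind the bracket 26 mm below its rim. Hex 24 mm across flats, 27.7 across corners, 26 mm long along x, the bolt's axis; a 31 mm round collar adjoins on the bracket side. Fingers come down on its two sides and close along the fixture's y; it turns into line with them by itself.
- bolt_head: The hex head itself: origin at its centre, x along the bolt's axis, one flat marked yellow. Until it is held it turns about its axis with the nut, about 1 rad/s.
- driver_socket (a joint): Angle of the driver's socket with the nut in it (rad). It grows all the time, for the driver is running, and stands still only when the bolt is held and the nut is tight. The stalled driver turns with 0.25 N m; a grip of 40 N on the head holds it.
- clamp_screw (a joint): How far the nut has been run up on the bolt (rad): 0 at the start, 2.4 tight. It grows, at about 0.6 rad/s, only while the bolt head is held from turning; the bolt does not shift visibly.
- wax_block: Large yellow wax block, 114 x 142 x 70 mm, at the left; bystander. Origin under its centre.
- spool: Spool of wick, 54 mm across, 62 mm high, at the left; bystander.
- driver_tool: Screwdriver with red grip, 210 mm long, lying at the left of the nut driver; bystander.
- cork: Brown cork ring, 100 mm across, 30 mm high, at the left; bystander.

How it is judged:
By the outcome, as a careful person would: the job done as asked, in the order asked, and still so for the second after the job is handed in, while the arm keeps its last pose, push and grip.
It also fails if it takes over 54 s, if anything falls off the work surface, if the arm or the gripper's body presses on something with over 40 N, if the wrist force passes 120 N, or if a joint passes its speed limit or range.

## Robot

A 6-joint arm with a two-finger parallel gripper is mounted at the origin on the work surface; the furniture and walls round the work are solid. World frame = base frame: x ahead of the robot, y to its left, z up, the work surface at z = 0. Lengths are in m, angles in rad, forces in N, time in s.
With the tool pointing down it reaches from about 0.3 to 0.875 m from the base axis. Payload 6.4 kg.
Tool frame: the origin (TCP) lies midway between the tips of the shut fingers; the grasp point (between the pads) lies robot.grasp_offset behind it (robot.grasp_offset is the distance from the TCP to the grasp point, in m); z points along the fingers, y is the line along which they close (so a half turn about z gives the same grasp; the last joint's range is limited). The gripper opens to 88 mm and grips with 3 to 60 N. Pads are 18 mm wide; open, the fingers measure 123 mm over their backs; the gripper's body (75 mm by 187 mm) begins 45 mm behind the grasp point.
Start: joints at [-1.525, 0.181, 1.607, -0, 1.354, -0.206], TCP at [0.143, -0.557, 0.239] pointing down, gripper open.
Joint ranges: [-2.99, 2.99], [-0.89, 2.07], [0.3, 2.58], [-1.14, 4.28], [0, 2.63], [-3.12, 3.12]. Speed limits (rad/s): [2.57, 2.57, 3.01, 3.14, 3.14, 3.14].

## Interface

Orientations are given as [roll, pitch, yaw] about the fixed x, y, z axes, in that order (R = Rz(yaw) Ry(pitch) Rx(roll)).
In Python, from rig import robot gives the robot as it stands.
- The arm moves only by the tool send_rows, never from a script. Its argument "rows" is a list that holds one entry, the list of rows, each a list of 5 numbers: the closure, from -1 (fully open) to 1 (shut), so that 0 is half open, then the shift along the world's x, y, z in units of 50 mm (1.0 is 50 mm), then the turn about the world's z in units of 8 degrees (1.0 is 8 degrees). In form: [[[claw, dx, dy, dz, spin], ...]]. A call has 1 to 20 rows; each row is the pose to reach, as a shift and turn from the pose commanded when the call began; what a row does not reach only later rows make up. A row lasts 1/10 s, in which the tool goes at most 50 mm and 8.59 degrees, less where a joint would pass 70% of its speed; a pose out of reach is approached as far as the arm can. A call with a gripper value outside its range is refused whole. The fingers move at their own pace and stop on an object; "squeeze" is the grip in N (left out, the last holds). Time passes only in rows, so rows that repeat a pose let the fingers close. It gives the time, the measured TCP pose, the force, the opening and the grip force at its end, in the units of the state.
- robot.observe(): the state, without advancing time (a new reading comes with each control period).
- robot.read_camera(name): name is "scene" or "top" or "wrist"; returns (picture, depth): 400x640x3 uint8, red, green, blue; 400x640 float32, m along the optical axis (not along the pixel's ray), 0 where there is no reading.
- robot.get_calibration(name): a dict with "intrinsics" (3x3 intrinsics, pixels), "cam_to_world" (4x4, takes a point from camera to world coordinates). Camera axes: x right, y up, looking along -z (the intrinsics and any distortion apply to the point x, -y, -z); pixel columns grow to the right and rows downward; lengths in m; the calibration is good to about 2 mm. A picture is of the moment at which its call begins: read the wrist's pose just before it. get_calibration takes no time and is no camera call; for the wrist camera it gives the pose at the moment of the call.
- robot.finish_job(): hands the job in; it is judged then, once.
Trained networks look in the newest picture that a camera, given by its name, has taken for a name from the list of things; names that differ only in an ending like _2 or _b are one class to them, and where a whole thing is asked for, a point or a joint stands for the part that bears it (a point fixed in the world has none). Each returns a list of dicts, best first, with "score" (0 to 1); they miss things now and then, are a little off and sometimes report something else, mostly with a low value. They report only what shows in the picture. A call takes as long as a camera call.
- robot.search_frame(camera, thing): "location" ([column, row] in pixels, amid what is visible of it).
- robot.mark_of(camera, thing): "location" ([column, row] in pixels: a listed point, or the origin of a listed thing).
The state is a dict: "time_s": time; "joint_pos": joint angles; "qvel": joint speeds; "tau": joint torques, N m; "position": TCP position; "tcp_rot": TCP orientation; "contact_force": force on the tool from outside, world axes, zero at the start; "wrist_torque": the same for the moment, N m; "opening": finger opening in m; "grip_force": force on a finger pad.
Only numpy, scipy, OpenCV 4.12 (cv2) and the standard library are available. Lean on these libraries where they do the work, as an engineer would, in place of code of your own. Each camera call takes 0.05 s, during which the arm holds its last target. There are 200 camera calls.

## Working session

There is one attempt and no reset: what is moved stays moved. The work goes in short steps, Python scripts to look and compute and a tool call to move; the robot and the scene stay as the last step left them, time stands still between calls to the robot, and variables do not carry over. Pictures are saved under pics/ and viewed, at most 10 in all, crops included, and the job is handed in when it is done.

Besides the shell and the picture viewer there is one more tool, called after ">>>" as name(argument=value, ...), one argument or row to a line, values as JSON. send_rows: Moves the arm, as the interface text tells. Its arguments: {"type":"object","properties":{"rows":{"type":"array","items":{"type":"array","items":{"type":"array","items":{"type":"number"}}}},"squeeze":{"type":"number"}},"required":["rows"]}

```bash
mkdir -p pics; ls
cat > h.py <<'E'
import numpy as np, cv2
from rig import robot
def px2w(c,uv,d):
    K=np.array(c["intrinsics"]);T=np.array(c["cam_to_world"])
    x=(uv[0]-K[0,2])/K[0,0]*d; y=(uv[1]-K[1,2])/K[1,1]*d
    return (T@np.array([x,-y,-d,1]))[:3]
def cloud(c,D):
    v,u=np.mgrid[0:D.shape[0],0:D.shape[1]]
    K=np.array(c["intrinsics"]);T=np.array(c["cam_to_world"])
    P=np.stack([(u-K[0,2])/K[0,0]*D,-(v-K[1,2])/K[1,1]*D,-D],-1)
    return P@T[:3,:3].T+T[:3,3]
E
python3 - <<'E'
from h import *
print(robot.grasp_offset)
for n in ["scene","top"]:
    I,D=robot.read_camera(n); c=robot.get_calibration(n)
    np.savez(f"{n}.npz",I=I,D=D)
    print(n,np.round(c["intrinsics"],1).tolist(),np.round(c["cam_to_world"],3).tolist(),c.keys())
    cv2.imwrite(f"pics/{n}0.png",I[:,:,::-1])
    P=cloud(c,D)
    for t in ["bracket_rim","gap_mouth","mould_hinge","mould_top_edge","clamp_frame","bolt_head_centre"]:
        r=robot.mark_of(n,t)
        for q in r[:2]:
            u,v=[int(round(a)) for a in q["location"]]
            print(t,round(q["score"],2),(u,v),P[min(v,399),min(u,639)].round(3) if D[min(v,399),min(u,639)]>0 else None)
print(robot.observe())
E
```

```text
pics
0.0187
scene [[364.0, 0.0, 313.1], [0.0, 364.0, 197.8], [0.0, 0.0, 1.0]] [[-0.555, 0.536, -0.636, -0.171], [-0.832, -0.359, 0.423, 0.653], [-0.002, 0.764, 0.645, 0.669], [0.0, 0.0, 0.0, 1.0]] dict_keys(['intrinsics', 'cam_to_world'])
bracket_rim 0.69 (334, 164) [0.558 0.092 0.029]
gap_mouth 0.94 (355, 149) [0.555 0.014 0.057]
mould_hinge 0.97 (298, 168) [0.561 0.218 0.063]
mould_top_edge 0.97 (289, 145) [0.594 0.225 0.125]
clamp_frame 0.81 (327, 181) [0.476 0.177 0.052]
bolt_head_centre 0.51 (352, 157) [0.502 0.07  0.078]
top [[398.5, 0.0, 326.2], [0.0, 398.5, 205.9], [0.0, 0.0, 1.0]] [[-0.025, 0.99, -0.135, 0.295], [-0.999, -0.022, 0.03, 0.288], [0.027, 0.136, 0.99, 0.943], [0.0, 0.0, 0.0, 1.0]] dict_keys(['intrinsics', 'cam_to_world'])
bracket_rim 0.73 (376, 175) [0.477 0.152 0.092]
gap_mouth 0.86 (417, 155) [0.524 0.055 0.075]
mould_hinge 0.94 (343, 136) [0.569 0.221 0.082]
mould_top_edge 0.81 (347, 118) [0.597 0.214 0.122]
mould_top_edge 0.53 (411, 166) [0.499 0.07  0.078]
clamp_frame 0.77 (372, 161) [0.516 0.155 0.06 ]
clamp_frame 0.52 (260, 202) [0.427 0.409 0.063]
bolt_head_centre 0.51 (409, 165) [0.503 0.073 0.07 ]
{'time_s': 0.7, 'joint_pos': array([-1.52529350e+00,  1.80777167e-01,  1.60700935e+00,  2.05697786e-05,
        1.35378921e+00, -2.06275808e-01]), 'qvel': array([ 0.00010433,  0.00012397, -0.00095317, -0.0010583 , -0.00037961,
       -0.00032417]), 'tau': array([ 2.54795177e-04, -4.33712590e+01, -3.42114115e+01,  7.02340412e-02,
        3.07414122e-02,  1.99325996e-05]), 'position': array([ 0.14328531, -0.55687733,  0.23872278]), 'tcp_rot': array([ 3.14157196e+00, -1.61933310e-05,  2.51774202e-01]), 'contact_force': array([ 0.47987883,  0.76065046, -0.09905363]), 'wrist_torque': array([-0.03943477,  0.00913296, -0.03263184]), 'grip_force': 0.0, 'opening': 0.08790119298067849}
```

View pics/top0.png

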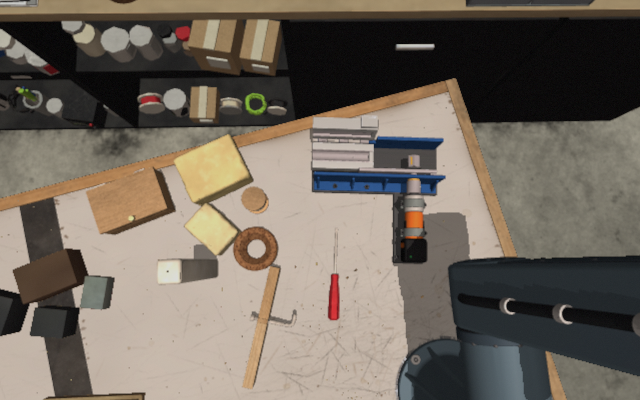

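View pics/scene0.png

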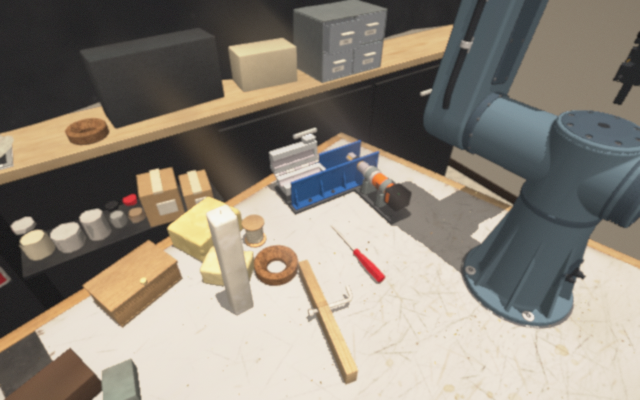

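Run:
```python
from h import *
for n in ["scene","top"]:
    z=np.load(n+".npz");c=robot.get_calibration(n);P=cloud(c,z["D"]);hsv=cv2.cvtColor(z["I"],cv2.COLOR_RGB2HSV)
    blue=(hsv[...,0]>95)&(hsv[...,0]<130)&(hsv[...,1]>100)&(z["D"]>0)
    for lo,hi in [(.086,.098),(.076,.085)]:
        m=blue&(P[...,2]>lo)&(P[...,2]<hi); Q=P[m]
        Q=Q[(Q[:,0]<.53)] if lo>.085 else Q[Q[:,0]>.53]
        if len(Q)<20: print(n,lo,len(Q));continue
        r=cv2.minAreaRect(Q[:,:2].astype(np.float32)*1000); print(n,lo,len(Q),r,cv2.boxPoints(r).round(1).tolist(),np.median(Q[:,2]))
    m=(P[...,2]>.1)&(P[...,0]>.4)&(P[...,1]<.45)&(P[...,1]>0)&(P[...,0]<.75)&(z["D"]>0);Q=P[m]
    print(n,"high",len(Q),Q.min(0).round(3),Q.max(0).round(3))
```

```text
scene 0.086 198 ((475.3523864746094, 146.6907501220703), (278.58050537109375, 11.073188781738281), 87.82972717285156) [[464.5, 7.699999809265137], [475.6000061035156, 7.300000190734863], [486.20001220703125, 285.70001220703125], [475.1000061035156, 286.1000061035156]] 0.09067276502979615
scene 0.076 72 ((556.7113647460938, 70.84841918945312), (144.76876831054688, 6.863860607147217), 88.42079162597656) [[551.2999877929688, -1.399999976158142], [558.0999755859375, -1.600000023841858], [562.0999755859375, 143.10000610351562], [555.2999877929688, 143.3000030517578]] 0.08000789237578321
scene high 571 [0.563 0.148 0.1  ] [0.6   0.29  0.143]
top 0.086 405 ((478.5950622558594, 144.17417907714844), (286.5519104003906, 7.886260986328125), 86.91908264160156) [[467.0, 1.2999999523162842], [474.79998779296875, 0.8999999761581421], [490.20001220703125, 287.0], [482.3999938964844, 287.5]] 0.09112856596630525
top 0.076 195 ((560.6235961914062, 70.37252044677734), (147.44821166992188, 6.650179386138916), 87.08075714111328) [[553.5, -3.0999999046325684], [560.2000122070312, -3.4000000953674316], [567.7000122070312, 143.8000030517578], [561.0999755859375, 144.1999969482422]] 0.08125496886339567
top high 998 [0.567 0.149 0.102] [0.602 0.287 0.142]
```

The top view shows the fixture at about (375,160), with the mould half standing open at (345,125), the gap at (410,160) and the driver at (413,220). The scene view shows the same, with shelves and cupboards behind. The fixture yaw comes out near -0.045. Before moving I'll check the clearance behind the mould.

Run:
```python
from h import *
for n in ["scene","top"]:
    z=np.load(n+".npz");c=robot.get_calibration(n);P=cloud(c,z["D"]);ok=z["D"]>0
    print(n)
    for x in np.arange(.60,.9,.03):
        row=[]
        for y in np.arange(.0,.45,.05):
            m=ok&(abs(P[...,0]-x-.015)<.015)&(abs(P[...,1]-y-.025)<.025)
            row.append(round(float(P[m][:,2].max()),2) if m.any() else None)
        print(round(x,2),row)
    m=ok&(P[...,2]>.1)&(P[...,0]>.4)&(P[...,1]<.32)&(P[...,1]>0.1)&(P[...,0]<.65);Q=P[m]
    for lo in np.arange(.1,.15,.01):
        q=Q[(Q[:,2]>=lo)&(Q[:,2]<lo+.01)]
        if len(q): print(round(lo,2),q[:,0].min().round(3),q[:,0].max().round(3),q[:,1].min().round(3),q[:,1].max().round(3))
    m=ok&(P[...,0]>.25)&(P[...,0]<.47)&(P[...,1]<.3)&(P[...,1]>-.1); print("front maxz",P[m][:,2].max())
```

```text
scene
0.6 [None, None, None, None, None, 0.12, 0.0, 0.0, 0.0]
0.63 [None, 0.0, 0.0, None, None, 0.0, 0.0, 0.0, None]
0.66 [0.0, 0.0, None, None, None, None, None, None, None]
0.69 [0.0, 0.0, None, None, None, None, None, None, None]
0.72 [-0.0, None, None, None, None, None, None, None, None]
0.75 [None, None, None, None, None, None, None, None, None]
0.78 [None, None, None, None, None, None, None, None, None]
0.81 [0.16, 0.16, 0.16, 0.16, 0.16, 0.16, 0.16, 0.16, 0.16]
0.84 [0.16, 0.16, 0.16, 0.16, 0.16, 0.16, 0.16, 0.16, 0.16]
0.87 [0.28, 0.28, 0.28, 0.28, 0.28, 0.32, 0.35, 0.35, 0.35]
0.9 [0.28, 0.28, 0.28, 0.28, 0.28, 0.35, 0.35, 0.35, 0.35]
0.1 0.565 0.595 0.149 0.288
0.11 0.563 0.598 0.148 0.288
0.12 0.565 0.6 0.149 0.29
0.13 0.567 0.595 0.151 0.185
0.14 0.567 0.592 0.153 0.187
front maxz 0.5256787418229311
top
0.6 [0.0, 0.0, 0.0, None, None, 0.12, 0.0, 0.0, 0.0]
0.63 [0.01, 0.0, 0.0, 0.0, 0.01, 0.01, 0.0, 0.0, None]
0.66 [0.0, 0.0, 0.0, 0.0, 0.0, None, None, None, None]
0.69 [0.0, 0.0, 0.0, None, None, None, None, None, None]
0.72 [0.0, None, None, None, None, None, None, None, None]
0.75 [None, None, None, None, None, None, None, None, None]
0.78 [None, None, None, None, None, None, None, None, None]
0.81 [0.16, 0.16, 0.16, 0.17, 0.16, 0.16, 0.16, 0.16, 0.16]
0.84 [0.16, 0.16, 0.16, 0.16, 0.16, 0.16, 0.16, 0.16, 0.16]
0.87 [None, None, None, None, None, None, -0.08, -0.13, -0.12]
0.9 [None, None, None, None, None, None, None, -0.12, -0.12]
0.1 0.567 0.576 0.15 0.285
0.11 0.568 0.597 0.149 0.287
0.12 0.569 0.602 0.151 0.287
0.13 0.572 0.597 0.151 0.185
0.14 0.571 0.595 0.153 0.185
front maxz 0.615015553901866
```

>>> send_rows(
  rows=[
    [[1,0.3,0.7,0,0],[1,0.8,1.5,0,-0.3],[1,1.4,2.3,0.2,-0.6],[1,2,3.1,0.2,-0.9],[1,2.6,4,0.2,-1.2],[1,3.2,4.8,0.2,-1.5],[1,3.8,5.7,0.2,-1.8],[1,4.4,6.6,0.2,-2.1],[1,5,7.6,0.2,-2.1],[1,5.6,8.5,0.2,-2.1],[1,6.2,9.4,0.2,-2.1],[1,6.8,10.4,0.2,-2.1],[1,7.2,11.2,0.2,-2.1],[1,7.2,12,0.2,-2.1],[1,7.2,12.5,0.2,-2.1],[1,7.2,12.5,0.2,-2.1]],
  ],
)

```text
time_s: 2.3
position: [0.5031, 0.073, 0.2487]
tcp_rot: [-3.14, 0.0, -0.035]
contact_force: [0.6, 0.5, -0.8]
opening: 0.0003
grip_force: 0.0
```

>>> send_rows(
  rows=[
    [[1,0.7,0.7,0,0],[1,1.4,1.5,0,0],[1,2.1,2.3,0,0],[1,2.9,3,0,0],[1,2.9,3.1,-0.6,-0.1],[1,2.9,3.1,-1.4,-0.1],[1,2.9,3.1,-2.1,-0.1],[1,2.9,3.1,-2.7,-0.1],[1,2.9,3.1,-2.8,-0.1],[1,2.9,3.1,-2.8,-0.1],[1,2.6,3.1,-2.8,-0.1]],
  ],
)

```text
time_s: 3.4
position: [0.636, 0.2224, 0.1112]
tcp_rot: [-3.141, -0.005, -0.057]
contact_force: [-0.8, 0.1, 1.1]
opening: 0.0006
grip_force: 0.0
```

>>> send_rows(
  rows=[
    [[1,-0.15,0,-0.05,0],[1,-0.3,0,-0.05,0],[1,-0.45,0,-0.05,0],[1,-0.6,0,-0.05,0],[1,-0.75,0,-0.05,0],[1,-0.9,0,-0.05,0],[1,-1.05,0,-0.05,0],[1,-1.2,0,-0.05,0]],
  ],
)

```text
time_s: 4.2
position: [0.5767, 0.2237, 0.1099]
tcp_rot: [-3.139, -0.009, -0.056]
contact_force: [4.7, 1.6, 8.9]
opening: 0.0008
grip_force: 4.1
```

>>> send_rows(
  rows=[
    [[1,-0.15,0,0,0],[1,-0.3,0,0,0],[1,-0.45,0,0,0],[1,-0.6,0,0,0],[1,-0.75,0,0,0],[1,-0.85,0,0,0],[1,-0.85,0,-0.1,0],[1,-0.85,0,-0.2,0]],
  ],
)

```text
time_s: 5.0
position: [0.5306, 0.2231, 0.0958]
tcp_rot: [3.142, 0.0, -0.055]
contact_force: [0.7, 0.4, 0.5]
opening: 0.0002
grip_force: 0.6
```

>>> send_rows(
  rows=[
    [[1,0,0,-0.1,0],[1,0,0,-0.2,0],[1,0,0,-0.25,0],[1,0,0,-0.25,0]],
  ],
)

```text
time_s: 5.4
position: [0.5307, 0.2231, 0.0863]
tcp_rot: [3.141, 0.001, -0.055]
contact_force: [-13.3, -3.3, 26.4]
opening: 0.0006
grip_force: 13.1
```

Run:
```python
from h import *
n="scene"
I,D=robot.read_camera(n);c=robot.get_calibration(n);P=cloud(c,D)
u0,v0=250,110
cv2.imwrite("pics/s1.png",cv2.resize(I[100:230,240:420,::-1],None,fx=4,fy=4,interpolation=cv2.INTER_CUBIC))
# mould top plane height in the region left of finger
m=(D>0)&(P[...,0]>.51)&(P[...,0]<.56)&(P[...,1]>.255)&(P[...,1]<.288); print(m.sum(),np.percentile(P[m][:,2],[5,50,95]).round(4))
m=(D>0)&(P[...,0]>.505)&(P[...,0]<.52)&(P[...,1]>.25)&(P[...,1]<.285); print(m.sum(),np.percentile(P[m][:,2],[5,50,95]).round(4))
print(robot.observe()["contact_force"],robot.observe()["position"])
```

```text
1079 [0.086  0.2902 0.4363]
654 [0.0873 0.2881 0.4404]
[-12.79888009  -3.48939892  25.94599841] [0.53074847 0.22308537 0.08631654]
```

>>> send_rows(
  rows=[
    [[1,0,0,0.6,0],[1,0,0,1.4,0],[1,-0.1,-0.7,2.2,0],[1,-0.2,-1.5,2.3,0],[-0.3,-0.35,-2.3,2.3,0],[-0.3,-0.35,-3,2.3,0],[-0.3,-0.35,-3.2,2.3,0],[-0.3,-0.35,-3.2,2.3,0],[-0.3,-0.35,-3.2,2.3,0]],
  ],
)

```text
time_s: 6.35
position: [0.5134, 0.0638, 0.1984]
tcp_rot: [-3.141, 0.0, -0.056]
contact_force: [0.5, -0.2, 0.6]
opening: 0.0385
grip_force: 0.0
```

Run:
```python
from h import *
print(robot.observe()["position"],robot.observe()["tcp_rot"],robot.observe()["opening"])
for n in ["scene","top","wrist"]:
    c=robot.get_calibration(n);I,D=robot.read_camera(n)
    np.savez(f"{n}1.npz",I=I,D=D,**c)
    cv2.imwrite(f"pics/{n}2.png",I[:,:,::-1]);P=cloud(c,D)
    m=(D>0)&(P[...,0]>.51)&(P[...,0]<.55)&(P[...,1]>.19)&(P[...,1]<.288); print(n,m.sum(),np.percentile(P[m][:,2],[5,50,95]).round(4) if m.any() else 0)
    for t in ["bracket_rim","gap_mouth","bolt_head_centre"]:
        for q in robot.mark_of(n,t)[:1]:
            u,v=[min(int(round(a)),b) for a,b in zip(q["location"],(639,399))]
            print(t,round(q["score"],2),(u,v),P[v,u].round(3))
```

```text
[0.51335753 0.06377935 0.19838739] [-3.14097541e+00  4.29776876e-04 -5.56644479e-02] 0.03854299883519965
scene 319 [0.0837 0.0865 0.0883]
bracket_rim 0.83 (338, 164) [-0.171  0.653  0.669]
gap_mouth 0.95 (353, 150) [0.552 0.025 0.059]
bolt_head_centre 0.54 (351, 158) [0.504 0.071 0.074]
top 766 [0.0828 0.0854 0.0879]
bracket_rim 0.84 (377, 176) [0.475 0.149 0.089]
gap_mouth 0.8 (414, 150) [0.483 0.111 0.266]
bolt_head_centre 0.62 (411, 165) [0.502 0.069 0.075]
wrist 4429 [0.0846 0.0858 0.087 ]
bracket_rim 0.9 (243, 232) [0.476 0.14  0.093]
gap_mouth 0.69 (321, 180) [0.519 0.064 0.079]
bolt_head_centre 0.82 (321, 188) [0.511 0.064 0.078]
```

View pics/wrist2.png

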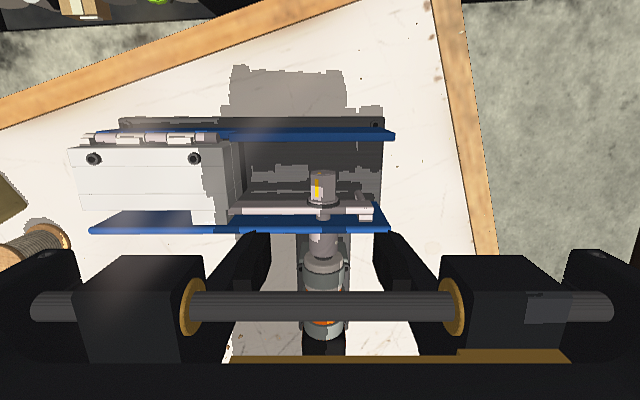

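The wrist view shows the mould shut with its top at z 86 mm and the tab behind the rim. The hex head is in the gap at (322,187), with its collar at about (322,205). Next I'll take an exact fit from the wrist depth.

Run:
```python
from h import *
z=np.load("wrist1.npz");D=z["D"];P=cloud(z,D);hsv=cv2.cvtColor(z["I"],cv2.COLOR_RGB2HSV)
blue=(hsv[...,0]>95)&(hsv[...,0]<130)&(hsv[...,1]>100)&(D>0)
for lo,hi,a in [(.087,.097,0),(.076,.087,1)]:
    m=blue&(P[...,2]>lo)&(P[...,2]<hi)&((P[...,0]>.53)==bool(a)); Q=P[m]
    r=cv2.minAreaRect(Q[:,:2].astype(np.float32)*1000); print(len(Q),r,np.median(Q[:,2]))
u,v=slice(305,342),slice(165,215)
for r in range(166,222,3):
    q=P[r,300:348]; s=q[(q[:,2]>.06)&(q[:,2]<.09)]
    if len(s): print(r,s[:,0].mean().round(4),"y",s[:,1].min().round(4),s[:,1].max().round(4),"z",s[:,2].max().round(4))
```

```text
2002 ((477.4240417480469, 144.7189483642578), (289.1426086425781, 7.807974815368652), 86.8075180053711) 0.09144511637554872
1320 ((559.9181518554688, 70.26620483398438), (148.6325225830078, 7.907104015350342), 87.13558197021484) 0.0819377149689143
172 0.5239 y 0.0507 0.0734 z 0.0686
175 0.5231 y 0.0511 0.0731 z 0.0779
178 0.5202 y 0.0512 0.0734 z 0.0795
181 0.5173 y 0.0513 0.0736 z 0.0808
184 0.5143 y 0.0514 0.0738 z 0.0794
187 0.5113 y 0.0516 0.0739 z 0.0804
190 0.5083 y 0.0517 0.0742 z 0.0808
193 0.5053 y 0.0518 0.0743 z 0.0803
196 0.5016 y 0.0496 0.0763 z 0.0801
199 0.4986 y 0.048 0.0794 z 0.0807
202 0.4948 y 0.0386 0.0869 z 0.0812
205 0.4931 y 0.0394 0.0862 z 0.0829
208 0.4906 y 0.0399 0.0859 z 0.0838
211 0.4872 y 0.04 0.0862 z 0.0796
214 0.4836 y 0.0567 0.0865 z 0.0782
217 0.4763 y 0.0391 0.088 z 0.0738
220 0.4754 y 0.0398 0.0873 z 0.0746
```

>>> send_rows(
  rows=[
    [[-0.3,0,-0.02,-0.5,0],[-0.3,0,-0.02,-1,0],[-0.3,0,-0.02,-1.4,0],[-0.3,0,-0.02,-1.7,0],[-0.3,0,-0.02,-2,0],[-0.3,0,-0.02,-2.2,0],[-0.3,0,-0.02,-2.2,0]],
  ],
)

```text
time_s: 7.65
position: [0.5122, 0.0622, 0.0874]
tcp_rot: [-3.141, 0.003, -0.056]
contact_force: [-0.4, 0.9, -0.4]
opening: 0.0574
grip_force: 0.0
```

>>> send_rows(
  rows=[
    [[-0.3,0,0,-0.15,0],[-0.3,0,0,-0.3,0],[-0.3,0,0,-0.45,0],[-0.3,0,0,-0.6,0],[-0.3,0,0,-0.75,0],[-0.3,0,0,-0.8,0],[-0.3,0,0,-0.8,0]],
  ],
)

```text
time_s: 8.35
position: [0.5129, 0.0622, 0.0481]
tcp_rot: [-3.142, 0.001, -0.055]
contact_force: [0.3, -0.2, 0.0]
opening: 0.0572
grip_force: 0.0
```

>>> send_rows(
  rows=[
    [[1,0,0,0,0],[1,0,0,0,0],[1,0,0,0,0],[1,0,0,0,0],[1,0,0,0,0],[1,0,0,0,0],[1,0,0,0,0],[1,0,0,0,0],[1,0,0,0,0],[1,0,0,0,0],[1,0,0,0,0],[1,0,0,0,0]],
  ],
  squeeze=55,
)

```text
time_s: 9.55
position: [0.5134, 0.0622, 0.0488]
tcp_rot: [-3.141, -0.0, -0.055]
contact_force: [-0.7, 0.7, 3.7]
opening: 0.0233
grip_force: 54.0
```

>>> send_rows(
  rows=[
    [[1,0,0,0,0],[1,0,0,0,0],[1,0,0,0,0],[1,0,0,0,0],[1,0,0,0,0],[1,0,0,0,0],[1,0,0,0,0],[1,0,0,0,0],[1,0,0,0,0],[1,0,0,0,0],[1,0,0,0,0],[1,0,0,0,0],[1,0,0,0,0],[1,0,0,0,0],[1,0,0,0,0],[1,0,0,0,0],[1,0,0,0,0],[1,0,0,0,0],[1,0,0,0,0],[1,0,0,0,0]],
  ],
)

```text
time_s: 11.55
position: [0.5134, 0.0621, 0.0488]
tcp_rot: [-3.142, -0.0, -0.055]
contact_force: [1.3, 3.6, 5.1]
opening: 0.0235
grip_force: 54.0
```

Run:
```python
from h import *
I,D=robot.read_camera("wrist");np.save("wa.npy",I);o=robot.observe();print(o["wrist_torque"],o["contact_force"],o["grip_force"],o["opening"])
T=robot.read_camera("top")[0];np.save("ta.npy",T)
cv2.imwrite("pics/w3.png",cv2.resize(I[120:400,180:460,::-1],None,fx=2,fy=2))
```

```text
[ 0.72804709 -0.31989253 -0.01284487] [2.12159613 3.42436194 4.71471529] 53.97753930752515 0.023736836852985783
```

>>> send_rows(
  rows=[
    [[1,0,0,0,0],[1,0,0,0,0],[1,0,0,0,0],[1,0,0,0,0],[1,0,0,0,0],[1,0,0,0,0],[1,0,0,0,0],[1,0,0,0,0],[1,0,0,0,0],[1,0,0,0,0],[1,0,0,0,0],[1,0,0,0,0],[1,0,0,0,0],[1,0,0,0,0],[1,0,0,0,0],[1,0,0,0,0],[1,0,0,0,0],[1,0,0,0,0],[1,0,0,0,0],[1,0,0,0,0]],
  ],
)

```text
time_s: 13.65
position: [0.5134, 0.0621, 0.0488]
tcp_rot: [-3.141, -0.0, -0.055]
contact_force: [2.2, 3.7, 5.2]
opening: 0.0237
grip_force: 53.7
```

>>> send_rows(
  rows=[
    [[1,0,0,0,0],[1,0,0,0,0],[1,0,0,0,0],[1,0,0,0,0],[1,0,0,0,0],[1,0,0,0,0],[1,0,0,0,0],[1,0,0,0,0],[1,0,0,0,0],[1,0,0,0,0],[1,0,0,0,0],[1,0,0,0,0],[1,0,0,0,0],[1,0,0,0,0],[1,0,0,0,0],[1,0,0,0,0],[1,0,0,0,0],[1,0,0,0,0],[1,0,0,0,0],[1,0,0,0,0]],
  ],
)

```text
time_s: 15.65
position: [0.5134, 0.0621, 0.0488]
tcp_rot: [-3.141, -0.0, -0.055]
contact_force: [3.2, 3.6, 5.2]
opening: 0.0234
grip_force: 53.7
```

>>> send_rows(
  rows=[
    [[1,0,0,0,0],[1,0,0,0,0],[1,0,0,0,0],[1,0,0,0,0],[1,0,0,0,0],[1,0,0,0,0],[1,0,0,0,0],[1,0,0,0,0],[1,0,0,0,0],[1,0,0,0,0],[1,0,0,0,0],[1,0,0,0,0],[1,0,0,0,0],[1,0,0,0,0],[1,0,0,0,0],[1,0,0,0,0],[1,0,0,0,0],[1,0,0,0,0],[1,0,0,0,0],[1,0,0,0,0]],
  ],
)

```text
time_s: 17.65
position: [0.5134, 0.0621, 0.0488]
tcp_rot: [-3.141, -0.0, -0.055]
contact_force: [2.2, 3.5, 4.7]
opening: 0.0235
grip_force: 53.7
```

Run:
```python
from h import *
import time
for k in range(2):
    I,D=robot.read_camera("wrist");T=robot.read_camera("top")[0];np.save(f"w{k}.npy",I);np.save(f"t{k}.npy",T)
    for _ in range(4): robot.read_camera("scene")
    o=robot.observe();print(o["time_s"],o["wrist_torque"],o["contact_force"],o["grip_force"],o["opening"])
def d(a,b):
    x=cv2.absdiff(np.load(a),np.load(b)).max(-1);ys,xs=np.where(x>25);return len(ys),(xs.min(),xs.max(),ys.min(),ys.max()) if len(ys) else None
print(d("wa.npy","w0.npy"),d("w0.npy","w1.npy"),d("ta.npy","t0.npy"),d("t0.npy","t1.npy"))
a=np.load("wa.npy")[120:400,180:460,::-1];b=np.load("w1.npy")[120:400,180:460,::-1]
cv2.imwrite("pics/w4.png",cv2.resize(np.hstack([a,b]),None,fx=1.4,fy=1.4))
```

```text
17.95 [ 0.88235959 -0.35839993 -0.02489726] [2.84068943 3.14488295 5.74429594] 53.72382334491704 0.023549387475067025
18.25 [ 0.85781781 -0.38895665  0.01594283] [2.71366156 3.42834295 5.06648918] 53.72367656949791 0.023314732151348584
(214, (np.int64(2), np.int64(597), np.int64(0), np.int64(357))) (40, (np.int64(101), np.int64(547), np.int64(3), np.int64(350))) (17, (np.int64(353), np.int64(615), np.int64(117), np.int64(381))) (0, None)
```

View pics/w4.png

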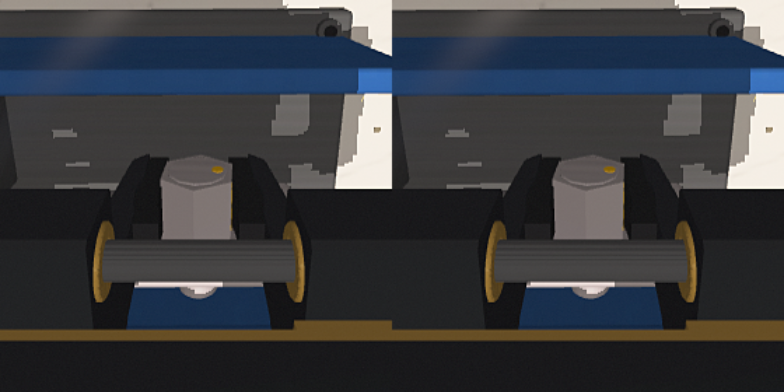

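The wrist view shows the hex head gripped on its flats. Its mark sits at the same place in both frames, taken 6 s apart, so it is stationary. I'll hold a little longer, check the mould and hand in.

>>> send_rows(
  rows=[
    [[1,0,0,0,0],[1,0,0,0,0],[1,0,0,0,0],[1,0,0,0,0],[1,0,0,0,0],[1,0,0,0,0],[1,0,0,0,0],[1,0,0,0,0],[1,0,0,0,0],[1,0,0,0,0],[1,0,0,0,0],[1,0,0,0,0],[1,0,0,0,0],[1,0,0,0,0],[1,0,0,0,0]],
  ],
)

```text
time_s: 19.75
position: [0.5134, 0.0621, 0.0488]
tcp_rot: [-3.141, -0.0, -0.056]
contact_force: [2.8, 4.4, 5.3]
opening: 0.0234
grip_force: 53.7
```

Run:
```python
from h import *
I,D=robot.read_camera("scene");P=cloud(robot.get_calibration("scene"),D)
m=(D>0)&(P[...,0]>.51)&(P[...,0]<.55)&(P[...,1]>.22)&(P[...,1]<.285); h=np.median(P[m][:,2]); o=robot.observe(); print(m.sum(),h,o["grip_force"],o["opening"])
if abs(h-.086)<.004 and o["grip_force"]>45: print(robot.finish_job())
```

```text
215 0.08665798305635575 53.72373616613913 0.02349032399574189
the job is handed in; nothing more can be done
None
```

The job is handed in at about 20 s: the mould is shut (top at z 86 mm), and the bolt head has been gripped at 54 N and stationary for over 10 s, well past the six needed; the gripper hid the driver socket, so I inferred its stall from the hold time.

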